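# Arm the pipe cutter's guarded switch

### The job

Switch on the pipe cutter at its box, the one with the round meter: lift the hinged guard with the outside of a finger, then, with the guard still held up, push the toggle beneath it fully over to the side away from you, and draw back so that the guard drops shut. Work gently without gripping the guard, leave the fan's switch (the box with the oblong vent) alone, and do not disturb the loose things on the bench.

Things in the scene. Friction and masses are not known exactly. Their poses are not given: they have to be found in the camera images.
- cutter: Grey fixed box; x from -22 to 48, y from -50 to 95 mm, top at z = 200. Origin on the bench under the toggle's pivot; x points away from the robot, from the guard's lip to its hinge. Steel toggle at x = y = 0, hinged guard over it on two posts (10 x 6 mm at x = 16, y = +-34, up to z = 244). The pipe cutter's: ROUND meter (42 mm, 16 high, white dial) at x = 12, y = 71.
- cutter_guard_lip (a point): Middle of the underside of the guard's free edge, 57 mm from the hinge axis. With the guard shut it is at x = -41, y = 0, z = 238 mm in the box's frame, so it overhangs the front of the box by 19 mm with free air underneath.
- cutter_guard_hinge (a point): Middle of the guard's hinge axis (at x = 16, y = 0, z = 240 mm in the box's frame; the axis runs along the box's y).
- cutter_guard (a joint): Guard angle: 0 shut (level), grows as the free edge rises, stop at 1.35 rad. Clear slippery flat flap in a dark steel frame, 57 mm long, 60 wide, 4 thick, 0.06 kg; beyond its edge a lip turns up at 45 degrees, 6 mm out and up. Let go, it falls shut from any angle: keep it up while the toggle is moved (it can lie and slide on a finger reaching in under it).
- cutter_toggle (a joint): Angle of the cutter's toggle: 0 to 0.1 is off (leaning 0.35 rad towards the robot side, -x), 0.7 is fully on (leaning 0.35 rad away, towards the hinge). It stays where it is left; about 1.5 N at the tip moves it; firm stops at 0 and 0.7.
- cutter_toggle_tip (a point): Centre of the round tip (14 mm across) of the cutter's toggle: 26 mm from its pivot, which lies at x = 0, y = 0, z = 200 mm in the box's frame. The stem is 9 mm thick.
- fan: The dust fan's switch box, the same in every size as the cutter's box, but beside its guard it carries an OBLONG slotted vent block (60 x 36 x 16 mm) in place of the round meter. To be left alone. The two boxes may stand either way round.
- fan_guard (a joint): Angle of the fan box's guard, 0 shut; as for the cutter's.
- fan_toggle (a joint): Angle of the fan's toggle, 0 to 0.1 off, 0.7 on; as for the cutter's.
- coupling: Loose straight grey plastic pipe coupling, an upright open ring 58 mm across, 50 mm high; origin under its middle.
- tee: Loose grey plastic pipe tee lying flat, 88 x 62 mm, 40 mm high; origin under the crossing.
- elbow: Loose grey plastic pipe elbow lying flat, legs 38 mm, 40 mm high; origin under the bend.
- tin: Loose tin of pipe cement, 66 mm across, 90 mm high; origin under its middle.
- offcut: Loose upright offcut of grey pipe, 51 mm across, 110 mm high; origin under its middle.
- endcap: Loose grey plastic end cap, 58 mm across, 34 mm high; origin under its middle.
- wrench: Loose open-ended wrench lying flat; origin under its middle.

How it is judged:
By the outcome, as a careful person would: the job done as asked, in the order asked, and still so for the second after the job is handed in, with the robot touching nothing.
It also fails if it takes over 45 s, if anything falls off the work surface, if the arm or the gripper's body presses on something with over 40 N, if the wrist force passes 120 N, or if a joint passes its speed limit or range.

### The arm

A 7-joint arm with a two-finger parallel gripper is mounted at the origin on the work surface. World frame = base frame: x ahead of the robot, y to its left, z up, the work surface at z = 0. Lengths are in m, angles in degrees, forces in N, time in s.
With the tool pointing down it reaches from about 0.425 to 0.875 m from the base axis. Payload 4.7 kg.
Tool frame: the origin (TCP) lies midway between the tips of the shut fingers; the grasp point (between the pads) lies env.grip_point_offset behind it (env.grip_point_offset is the distance from the TCP to the grasp point, in m); z points along the fingers, y is the line along which they close (so a half turn about z gives the same grasp; the last joint's range is limited). The gripper opens to 87 mm and grips with 3 to 60 N. Pads are 19 mm wide; open, the fingers measure 117 mm over their backs; the gripper's body (75 mm by 190 mm) begins 51 mm behind the grasp point.
Start: joints at [-70.525, 18.392, -4.016, 83.108, 1.295, 78.541, -3.26], TCP at [0.208, 0.616, 0.223] pointing down, gripper open.
Joint ranges: [-163.93, 163.93], [-17.29, 119.83], [-79.2, 71.16], [3.27, 140.29], [-89.18, 269.18], [5.43, 117.66], [-154.24, 154.24]. Speed limits (degrees/s): [147.25, 147.25, 180, 180, 180, 180, 180].

### API

Orientations are given as [roll, pitch, yaw] about the fixed x, y, z axes, in that order (R = Rz(yaw) Ry(pitch) Rx(roll)).
In Python, from cell import env gives the robot as it stands.
- The arm moves only by the shell command python3 -m creep 'ROWS' [FORCE]. ROWS is a JSON object of lists of equal length, an entry for each row: "translation": the shift along the tool's x, y, z in units of 0.08 m (1.0 is 0.08 m), a list of three; "turn": the turn, a rotation vector about the tool's x, y, z in units of 180 degrees (1.0 is 180 degrees), a list of three; "grip": the opening, from 0 (shut) to 1 (fully open). In form: {"translation": [[x, y, z], ...], "turn": [[ax, ay, az], ...], "grip": [grip, ...]}. A call has 1 to 5 rows; each row shifts and turns the commanded pose from where the row before left it, along the tool's axes as they then stand; what a row does not reach is not made up. A row lasts 1/8 s, in which the tool goes at most 62.5 mm and 10.7 degrees, less where a joint would pass 70% of its speed; a pose out of reach is approached as far as the arm can. A call with a number of a shift or a turn outside -1 to 1 is refused whole. A call with a gripper value outside its range is refused whole. The fingers move at their own pace and stop on an object; FORCE is the grip in N (left out, the last holds). Time passes only in rows, so rows that do not move let the fingers close. It gives the time, the measured TCP pose, the force, the opening and the grip force at its end, in the units of the state.
- env.get_obs(): the state, without advancing time (a new reading comes with each control period).
- env.read_camera(name): name is "side" or "top" or "wrist"; returns a dict with "frame" (420x560x3 uint8, red, green, blue), "z_map" (420x560 float32, m along the optical axis (not along the pixel's ray), 0 where there is no reading), "K" (3x3 intrinsics, pixels), "rvec" (rotation vector, rad) and "tvec" (3), from world to camera coordinates, as OpenCV has them. Camera axes: x right, y down, z forward; pixel columns grow to the right and rows downward; lengths in m; the calibration is good to about 2 mm. A picture is of the moment at which its call begins.
- env.sign_off(): hands the job in; it is judged then, once.
The state is a dict: "time_s": time; "qpos": joint angles; "joint_velocities": joint speeds; "effort": joint torques, N m; "tool_pos": TCP position; "tool_rot": TCP orientation; "force": force on the tool from outside, world axes, zero at the start; "wrist_torque": the same for the moment, N m; "grip_width": finger opening in m; "grasp_force": force on a finger pad.
Only numpy, scipy, OpenCV 4.12 (cv2) and the standard library are available. Lean on these libraries where they do the work, as an engineer would, in place of code of your own. Each camera call takes 0.05 s, during which the arm holds its last target. There are 200 camera calls.

## Working session

There is one attempt and no reset: what is moved stays moved. The work goes in short steps, Python scripts to look and compute and a shell command to move; the robot and the scene stay as the last step left them, time stands still between calls to the robot, and variables do not carry over. Pictures are saved under pics/ and viewed, at most 10 in all, crops included, and the job is handed in when it is done.

```bash
mkdir -p pics; ls
cat > h.py <<'E'
import numpy as np, cv2
from cell import env
def cam(n):
    c=env.read_camera(n); c['R']=cv2.Rodrigues(np.array(c['rvec'],float))[0]; c['t']=np.array(c['tvec'],float).ravel(); return c
def cloud(c):
    z=c['z_map']; v,u=np.mgrid[:z.shape[0],:z.shape[1]]; K=c['K']
    P=np.stack([(u-K[0][2])/K[0][0]*z,(v-K[1][2])/K[1][1]*z,z],-1)
    W=(P-c['t'])@c['R']; W[z==0]=np.nan; return W
E
python3 - <<'E'
from h import *
import pickle
d={}
for n in ['top','side']:
    c=cam(n); d[n]=c
    print(n,c['K'],-c['R'].T@c['t'],c['R'][2])
pickle.dump(d,open('d0.pkl','wb'))
im=np.vstack([d['top']['frame'],d['side']['frame']])[:,:,::-1]
cv2.imwrite('pics/top0.png',d['top']['frame'][:,:,::-1]); cv2.imwrite('pics/side0.png',d['side']['frame'][:,:,::-1])
print(env.get_obs(),env.grip_point_offset)
E
```

```text
pics
top [[431.04412518   0.         282.81425199]
 [  0.         431.04412518 208.94566119]
 [  0.           0.           1.        ]] [0.2819183  0.01145925 1.16522837] [ 0.22159312 -0.00361628 -0.97513251]
side [[530.29902862   0.         278.51921998]
 [  0.         530.29902862 216.79998138]
 [  0.           0.           1.        ]] [-0.073941   -0.69544945  0.98622848] [ 0.47690768  0.56725664 -0.67140075]
{'time_s': 0.1, 'qpos': array([-70.52471302,  18.43565842,  -4.0165794 ,  83.16661743,
         1.29412045,  78.54092119,  -3.26120291]), 'joint_velocities': array([-0.0070691 , -0.12963681,  0.02002266, -0.25673188,  0.06934717,
       -0.07315218, -0.03169622]), 'effort': array([ 5.96049631e-05, -4.92575169e+01, -4.05568583e-01, -3.13400745e+01,
       -6.42171619e-02,  3.93528782e-02,  6.03966669e-05]), 'tool_pos': array([0.20792324, 0.61533411, 0.22157278]), 'tool_rot': array([-1.79901989e+02,  4.19581767e-03,  1.61333899e+02]), 'force': array([0.4384843 , 0.73238288, 0.18185544]), 'wrist_torque': array([ 0.03682882, -0.00120462, -0.04189259]), 'grasp_force': 0.0, 'grip_width': 0.08672932832690236} 0.0187
```

View pics/top0.png

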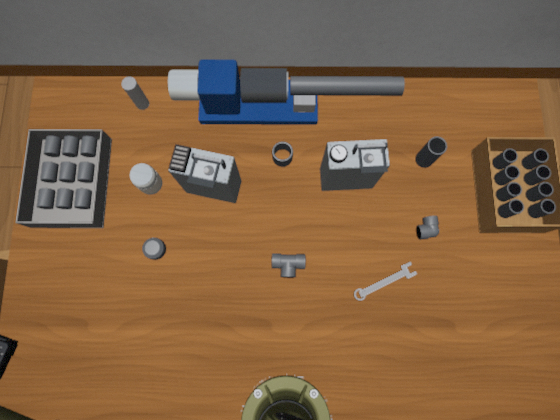

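View pics/side0.png

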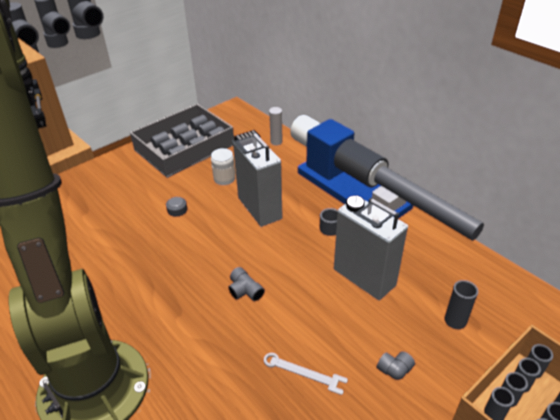

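The top view shows the round-meter (cutter) box at about (358,158) with its dial at (338,153), and the vent (fan) box at about (208,170). The side view agrees: cutter at (372,245), fan at (258,180). The offcut at (431,152) and coupling at (283,155) stand nearby. Next I measure the cutter's pose.

Run:
```python
from h import *
import pickle
d=pickle.load(open('d0.pkl','rb'))
for n in ['top','side']:
    c=d[n]; W=cloud(c)
    roi=(W[...,0]>.3)&(W[...,0]<.7)&(W[...,1]<0)&(W[...,1]>-.35)
    for lo,hi in [(.19,.207),(.21,.222),(.23,.256)]:
        m=roi&(W[...,2]>lo)&(W[...,2]<hi); p=W[m]
        r=cv2.minAreaRect(p[:,:2].astype(np.float32)*1000)
        print(n,lo,m.sum(),r,cv2.boxPoints(r).round(0).tolist(),np.median(p[:,2]))
    # meter: white circle
    f=c['frame'].astype(int); m=roi&(W[...,2]>.21)&(W[...,2]<.222)&(f.min(-1)>190)
    print('dial',W[m].mean(0),m.sum())
    x0,y0=(300,120) if n=='top' else (310,170)
    crop=c['frame'][y0:y0+130,x0:x0+130,::-1]
    cv2.imwrite(f'pics/crop_{n}.png',cv2.resize(crop,None,fx=4.4,fy=4.4,interpolation=cv2.INTER_CUBIC))
a=cv2.imread('pics/crop_top.png');b=cv2.imread('pics/crop_side.png')
cv2.imwrite('pics/crops.png',cv2.resize(np.hstack([a,b]),(800,400)))
```

```text
top 0.19 772 ((637.145263671875, -168.88955688476562), (69.4950942993164, 146.0509490966797), 3.98055100440979) [[597.0, -98.0], [608.0, -244.0], [677.0, -239.0], [667.0, -94.0]] 0.2002286097430272
top 0.21 250 ((637.4125366210938, -125.70759582519531), (41.02510452270508, 53.53947067260742), 34.0300407409668) [[605.0, -115.0], [635.0, -159.0], [669.0, -136.0], [639.0, -92.0]] 0.21697756918530942
top 0.23 800 ((611.4275512695312, -192.730224609375), (69.10626220703125, 73.88371276855469), 3.445857524871826) [[575.0, -158.0], [579.0, -232.0], [648.0, -228.0], [644.0, -154.0]] 0.24251596631766123
dial [ 0.63271504 -0.12148049  0.21730113] 134
side 0.19 892 ((633.9874267578125, -170.79833984375), (71.88150024414062, 146.70831298828125), 3.748785972595215) [[593.0, -100.0], [603.0, -246.0], [675.0, -242.0], [665.0, -95.0]] 0.20036135909292863
side 0.21 232 ((641.1488037109375, -164.15988159179688), (44.03089904785156, 128.60398864746094), 14.51580810546875) [[604.0, -107.0], [636.0, -232.0], [679.0, -221.0], [646.0, -96.0]] 0.2174357414829157
side 0.23 674 ((608.3325805664062, -195.54757690429688), (73.25210571289062, 74.00371551513672), 4.6551899909973145) [[569.0, -162.0], [575.0, -235.0], [648.0, -229.0], [642.0, -156.0]] 0.24320530471318383
dial [ 0.63203749 -0.12160702  0.21801546] 145
```

View pics/crops.png

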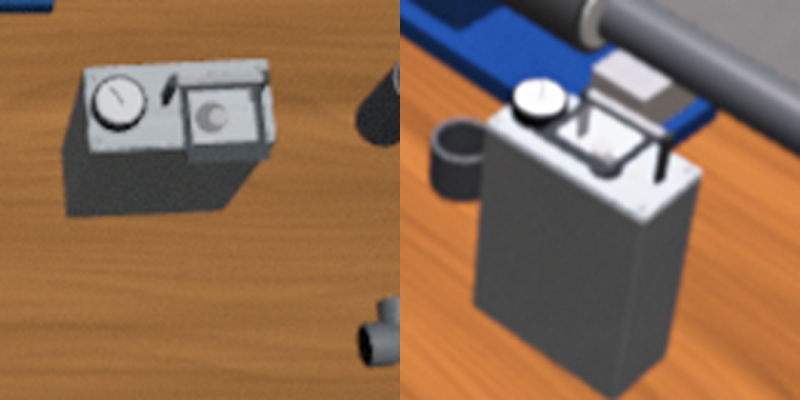

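The pose holds together: box origin ≈ (0.6245, -0.193), yaw ≈ 3.9°. The dial is predicted at (631, -121.5) mm and measured at (632, -121.5). The top is at z = 0.200 and the rectangle measures 70 x 146 mm. My plan is to shut the fingers, keep tool y lateral, and point the tool forward and about 35° down so the finger's outer side slides in under the lip. I'll write a planner that prints rows for me to type.

```bash
cat >> h.py <<'E'
from scipy.spatial.transform import Rotation as Ro, Slerp
O=np.array([.6245,-.193,0]); PSI=3.9
def loc(p): return Ro.from_euler('z',-PSI,degrees=True).apply(np.array(p)-O)
def wor(p): return Ro.from_euler('z',PSI,degrees=True).apply(np.array(p))+O
def rot(a):  # depression a deg, tool y lateral
    a=np.radians(a); return Ro.from_euler('z',PSI,degrees=True)*Ro.from_matrix(np.array([[np.sin(a),0,np.cos(a)],[0,-1,0],[np.cos(a),0,-np.sin(a)]]).T)
def plan(p,r,n,start=None):
    if start is None:
        o=env.get_obs(); start=(o['tool_pos'],Ro.from_euler('xyz',o['tool_rot'],degrees=True))
    P,Q=start; rel=Q.inv()*r; s=Slerp([0,1],Ro.concatenate([Q,r])); T=[];A=[]
    for i in range(n):
        q=s((i+1)/n); pt=start[0]+(np.array(p)-start[0])*(i+1)/n
        t=np.round(Q.inv().apply(pt-P)/.08,3); a=np.round((Q.inv()*q).as_rotvec()/np.pi,3)
        P=P+Q.apply(t*.08); Q=Q*Ro.from_rotvec(a*np.pi); T.append(t.tolist());A.append(a.tolist())
        if i%5==4 or i==n-1:
            print('{"translation":%s,"turn":%s,"grip":%s}'%(T,A,[0]*len(T))); T=[];A=[]
    return P,Q
E
python3 - <<'E'
from h import *
s=plan([.25,.6,.44],Ro.from_euler('xyz',[180,0,161],degrees=True),5)
s=plan([.50,.28,.45],Ro.from_euler('xyz',[180,0,100],degrees=True),10,s)
s=plan([.48,-.2,.42],Ro.from_euler('xyz',[180,0,PSI],degrees=True),10,s)
E
```

```text
{"translation":[[-0.112, -0.004, -0.546], [-0.112, -0.003, -0.546], [-0.112, -0.003, -0.546], [-0.112, -0.004, -0.546], [-0.112, -0.003, -0.546]],"turn":[[-0.0, 0.0, 0.0], [-0.0, 0.0, 0.001], [-0.0, 0.0, 0.0], [-0.0, 0.0, 0.0], [-0.001, 0.0, 0.001]],"grip":[0, 0, 0, 0, 0]}
{"translation":[[-0.426, -0.276, -0.013], [-0.453, -0.23, -0.013], [-0.474, -0.179, -0.013], [-0.492, -0.128, -0.013], [-0.501, -0.077, -0.012]],"turn":[[0.0, -0.0, 0.034], [0.0, -0.0, 0.034], [0.0, -0.0, 0.034], [0.0, -0.0, 0.033], [0.0, -0.0, 0.034]],"grip":[0, 0, 0, 0, 0]}
{"translation":[[-0.507, -0.022, -0.013], [-0.507, 0.031, -0.013], [-0.5, 0.086, -0.013], [-0.489, 0.138, -0.013], [-0.471, 0.189, -0.013]],"turn":[[0.0, -0.0, 0.034], [0.0, -0.0, 0.034], [0.0, -0.0, 0.034], [0.0, -0.0, 0.034], [0.0, -0.0, 0.034]],"grip":[0, 0, 0, 0, 0]}
{"translation":[[-0.587, -0.128, 0.037], [-0.6, -0.03, 0.036], [-0.596, 0.073, 0.037], [-0.576, 0.17, 0.037], [-0.539, 0.263, 0.037]],"turn":[[-0.0, -0.0, 0.053], [-0.0, -0.0, 0.054], [-0.0, -0.0, 0.053], [-0.0, -0.0, 0.053], [-0.0, -0.0, 0.054]],"grip":[0, 0, 0, 0, 0]}
{"translation":[[-0.488, 0.351, 0.036], [-0.423, 0.426, 0.037], [-0.344, 0.492, 0.037], [-0.259, 0.542, 0.036], [-0.165, 0.577, 0.037]],"turn":[[-0.0, -0.0, 0.053], [-0.0, -0.0, 0.054], [-0.0, -0.0, 0.053], [-0.0, -0.0, 0.053], [-0.0, -0.0, 0.054]],"grip":[0, 0, 0, 0, 0]}
```

```bash
python3 -m creep '{"translation":[[-0.11,0,-0.55],[-0.11,0,-0.55],[-0.11,0,-0.55],[-0.11,0,-0.55],[-0.11,0,-0.55]],"turn":[[0,0,0],[0,0,0],[0,0,0],[0,0,0],[0,0,0]],"grip":[0,0,0,0,0]}' 5
python3 -m creep '{"translation":[[-0.43,-0.28,0],[-0.45,-0.23,0],[-0.47,-0.18,0],[-0.49,-0.13,0],[-0.5,-0.08,0]],"turn":[[0,0,0.034],[0,0,0.034],[0,0,0.034],[0,0,0.034],[0,0,0.034]],"grip":[0,0,0,0,0]}'
python3 -m creep '{"translation":[[-0.51,-0.02,0],[-0.51,0.03,0],[-0.5,0.09,0],[-0.49,0.14,0],[-0.47,0.19,0]],"turn":[[0,0,0.034],[0,0,0.034],[0,0,0.034],[0,0,0.034],[0,0,0.034]],"grip":[0,0,0,0,0]}'
```

```text
time_s: 0.72
tool_pos: [0.2499, 0.6014, 0.4435]
tool_rot: [-180.0, 0.0, 161.3]
force: [0.8, 1.6, 0.8]
grip_width: 0.0446
grasp_force: 0.0
time_s: 1.35
tool_pos: [0.3757, 0.4407, 0.4422]
tool_rot: [-180.0, 0.0, 130.5]
force: [-0.2, 1.1, -0.8]
grip_width: 0.0017
grasp_force: 0.0
time_s: 1.98
tool_pos: [0.5021, 0.2806, 0.4424]
tool_rot: [-180.0, 0.0, 99.8]
force: [0.4, 0.5, -0.4]
grip_width: 0.0004
grasp_force: 0.0
```

Tracking is good, so I continue to the front of the cutter.

```bash
python3 -m creep '{"translation":[[-0.59,-0.13,0.04],[-0.6,-0.03,0.04],[-0.6,0.07,0.04],[-0.58,0.17,0.04],[-0.54,0.26,0.04]],"turn":[[0,0,0.053],[0,0,0.053],[0,0,0.053],[0,0,0.053],[0,0,0.053]],"grip":[0,0,0,0,0]}'
python3 -m creep '{"translation":[[-0.49,0.35,0.04],[-0.42,0.43,0.04],[-0.34,0.49,0.04],[-0.26,0.54,0.04],[-0.17,0.58,0.04]],"turn":[[0,0,0.054],[0,0,0.054],[0,0,0.054],[0,0,0.054],[0,0,0.054]],"grip":[0,0,0,0,0]}'
python3 - <<'E'
from h import *
print(env.get_obs()['qpos'].round(1))
plan(wor([-.12,0,.30]),rot(35),10)
E
```

```text
time_s: 2.6
tool_pos: [0.4914, 0.0393, 0.4263]
tool_rot: [-180.0, -0.0, 52.0]
force: [-0.4, 0.1, 0.4]
grip_width: 0.0
grasp_force: 0.0
time_s: 3.22
tool_pos: [0.4821, -0.2005, 0.4104]
tool_rot: [-180.0, -0.0, 3.4]
force: [1.3, 0.8, -0.6]
grip_width: 0.0005
grasp_force: 0.0
[-21.9   0.3  42.2  82.9  -0.2  96.9 -66.2]
{"translation":[[0.028, 0.003, 0.138], [0.015, 0.002, 0.14], [0.001, 0.003, 0.141], [-0.012, 0.002, 0.14], [-0.026, 0.003, 0.139]],"turn":[[0.0, 0.031, -0.0], [0.0, 0.03, -0.0], [0.0, 0.031, -0.001], [0.0, 0.03, 0.0], [0.001, 0.031, -0.0]],"grip":[0, 0, 0, 0, 0]}
{"translation":[[-0.038, 0.003, 0.135], [-0.052, 0.003, 0.131], [-0.064, 0.003, 0.125], [-0.075, 0.003, 0.119], [-0.087, 0.002, 0.111]],"turn":[[-0.0, 0.03, -0.0], [-0.0, 0.031, -0.001], [-0.0, 0.03, 0.0], [0.0, 0.031, -0.0], [0.0, 0.03, -0.0]],"grip":[0, 0, 0, 0, 0]}
```

```bash
python3 -m creep '{"translation":[[0.03,0,0.14],[0.015,0,0.14],[0,0,0.14],[-0.01,0,0.14],[-0.025,0,0.14]],"turn":[[0,0.031,0],[0,0.031,0],[0,0.031,0],[0,0.03,0],[0,0.03,0]],"grip":[0,0,0,0,0]}'
python3 -m creep '{"translation":[[-0.04,0,0.135],[-0.05,0,0.13],[-0.065,0,0.125],[-0.075,0,0.12],[-0.085,0,0.11]],"turn":[[0,0.031,0],[0,0.031,0],[0,0.03,0],[0,0.03,0],[0,0.03,0]],"grip":[0,0,0,0,0]}'
python3 - <<'E'
from h import *
o=env.get_obs(); print(o['qpos'].round(1),loc(o['tool_pos']))
w=cam('wrist'); s=cam('side')
a=np.hstack([s['frame'],w['frame']])[:,:,::-1]
cv2.imwrite('pics/p3.png',cv2.resize(a,(800,300)))
plan(wor([-.075,0,.222]),rot(35),5)
E
```

```text
time_s: 3.85
tool_pos: [0.4923, -0.1955, 0.3594]
tool_rot: [-179.7, -25.4, 4.0]
force: [0.4, -0.6, 1.3]
grip_width: 0.0007
grasp_force: 0.0
time_s: 4.47
tool_pos: [0.5202, -0.2148, 0.3207]
tool_rot: [-177.8, -44.6, 4.0]
force: [0.8, 0.9, -0.7]
grip_width: 0.0004
grasp_force: 0.0
[ 49.8 -17.3  -8.7 119.9 -44.6  52.7 -24.3] [-0.10552136 -0.01470148  0.32066839]
{"translation":[[-0.106, -0.026, 0.228], [-0.115, -0.028, 0.224], [-0.122, -0.029, 0.22], [-0.131, -0.032, 0.214], [-0.139, -0.034, 0.209]],"turn":[[-0.003, 0.012, -0.001], [-0.002, 0.012, -0.0], [-0.003, 0.012, -0.001], [-0.003, 0.012, -0.0], [-0.002, 0.012, -0.001]],"grip":[0, 0, 0, 0, 0]}
```

View pics/p3.png

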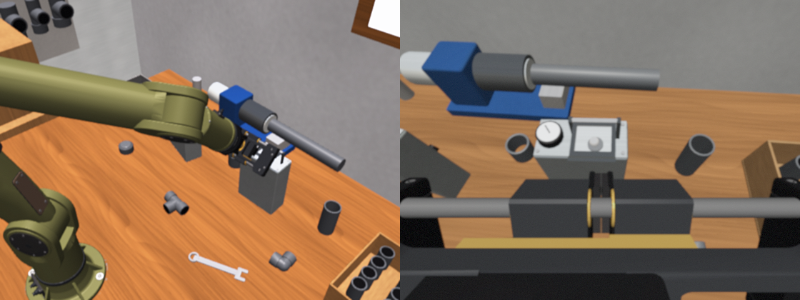

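The side view shows the arm above the bench in front of the cutter, with its wrist at about (255,150). The wrist view shows the shut fingers at (601,205) in line with the guard and toggle at (595,142). Joint 2 is at its limit, and the tilt reached 45°. I move on toward the pose in front of the lip, where the joint should have more room.

```bash
python3 -m creep '{"translation":[[-0.105,-0.026,0.23],[-0.115,-0.028,0.225],[-0.12,-0.03,0.22],[-0.13,-0.032,0.215],[-0.14,-0.034,0.21]],"turn":[[-0.003,0.012,0],[-0.003,0.012,0],[-0.003,0.012,0],[-0.003,0.012,0],[-0.002,0.012,0]],"grip":[0,0,0,0,0]}'
python3 - <<'E'
from h import *
o=env.get_obs(); print(o['qpos'].round(1),loc(o['tool_pos']))
plan(wor([-.075,0,.222]),rot(35),3)
E
```

```text
time_s: 5.2
tool_pos: [0.5547, -0.196, 0.2277]
tool_rot: [179.9, -55.4, 4.0]
force: [0.8, 1.1, -1.3]
grip_width: 0.0005
grasp_force: 0.0
[ 40.6 -13.   -4.1 134.5 -74.6  34.3   6.7] [-0.06985249  0.00176016  0.22766565]
{"translation":[[-0.032, 0.007, -0.004], [-0.031, 0.008, -0.004], [-0.032, 0.007, -0.005]],"turn":[[0.0, -0.001, 0.0], [0.0, -0.0, 0.0], [0.0, -0.001, 0.0]],"grip":[0, 0, 0]}
```

```bash
python3 -m creep '{"translation":[[-0.05,0.01,-0.005],[-0.045,0.01,-0.005]],"turn":[[0,0,0],[0,0,0]],"grip":[0,0]}'
python3 - <<'E'
from h import *
o=env.get_obs(); T=loc(o['tool_pos']); Q=Ro.from_euler('xyz',o['tool_rot'],degrees=True); print(T,o['force'])
for n in ['top','side','wrist']:
    c=cam(n); W=cloud(c); L=Q.inv().apply((W.reshape(-1,3)-o['tool_pos'])); L=L[np.isfinite(L[:,0])]*1000
    for z0 in range(-70,5,10):
        m=(L[:,2]>z0)&(L[:,2]<z0+10)&(abs(L[:,0])<45)&(abs(L[:,1])<25); p=L[m]
        if len(p)>3: print(n,z0,len(p),p[:,0].min().round(),p[:,0].max().round(),p[:,1].min().round(),p[:,1].max().round())
    if n!='wrist':
        uv,_=cv2.projectPoints(np.array([o['tool_pos']]),c['rvec'],c['tvec'],c['K'],None); u,v=uv.ravel().astype(int)
        print(n,u,v); cv2.imwrite(f'pics/c_{n}.png',cv2.resize(c['frame'][max(v-50,0):v+50,u-50:u+50,::-1],(400,400),interpolation=cv2.INTER_CUBIC))
cv2.imwrite('pics/p4.png',np.hstack([cv2.imread('pics/c_top.png'),cv2.imread('pics/c_side.png')]))
E
```

```text
time_s: 5.45
tool_pos: [0.5494, -0.1988, 0.2223]
tool_rot: [179.9, -55.3, 3.9]
force: [0.6, -1.1, -0.1]
grip_width: 0.0002
grasp_force: 0.0
[-0.07534309 -0.00063006  0.22229826] [ 0.62566599 -1.13835311 -0.12345177]
top -70 4 3.0 9.0 5.0 5.0
top -60 6 12.0 14.0 6.0 12.0
top -50 18 11.0 14.0 -12.0 14.0
top -40 35 11.0 14.0 -13.0 13.0
top -30 33 7.0 14.0 -11.0 10.0
top -20 30 -9.0 15.0 -9.0 9.0
top -10 33 -7.0 15.0 -10.0 9.0
top 0 22 -1.0 41.0 -22.0 25.0
top 373 186
side -30 4 -8.0 8.0 10.0 12.0
side -20 5 -9.0 8.0 9.0 10.0
side -10 5 1.0 6.0 9.0 11.0
side 0 38 35.0 39.0 -24.0 24.0
side 355 234
wrist -70 51 -6.0 9.0 -5.0 5.0
wrist -60 368 -12.0 5.0 -5.0 5.0
wrist -50 194 -11.0 10.0 -5.0 6.0
wrist -40 248 8.0 11.0 -7.0 8.0
wrist -30 325 0.0 11.0 -8.0 8.0
wrist -20 256 8.0 11.0 -9.0 9.0
wrist -10 203 8.0 11.0 -9.0 9.0
wrist 0 622 32.0 37.0 -25.0 25.0
```

View pics/p4.png

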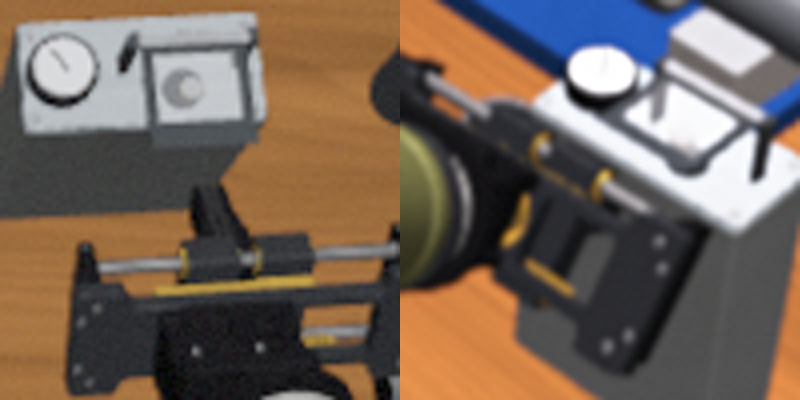

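The close-ups show the shut fingers at top crop (215,220), just in front of the lip at (205,135) and laterally in line. The finger pair is about 19 mm square at the tip, as planned. Now I work out the entry and lift rows.

Run:
```python
from h import *
s=plan(wor([-.044,0,.223]),rot(35),3)
s=plan(wor([-.040,0,.258]),rot(35),5,s)
s=plan(wor([-.036,0,.262]),rot(45),4,s)
s=plan(wor([-.022,0,.230]),rot(45),4,s)
```

```text
{"translation":[[0.078, -0.005, 0.107], [0.077, -0.006, 0.106], [0.078, -0.005, 0.106]],"turn":[[0.0, -0.001, -0.0], [0.0, -0.0, -0.0], [0.001, -0.001, -0.0]],"grip":[0, 0, 0]}
{"translation":[[0.077, -0.0, -0.042], [0.078, -0.0, -0.042], [0.077, -0.0, -0.042], [0.078, -0.0, -0.042], [0.077, -0.0, -0.042]],"turn":[[-0.0, 0.0, -0.0], [-0.0, 0.0, -0.0], [-0.0, 0.0, -0.0], [-0.0, 0.0, -0.0], [-0.0, 0.0, -0.0]],"grip":[0, 0, 0, 0, 0]}
{"translation":[[0.017, -0.0, 0.003], [0.018, -0.0, 0.003], [0.018, -0.0, 0.001], [0.017, -0.0, 0.001]],"turn":[[-0.0, -0.014, 0.0], [-0.0, -0.014, 0.0], [-0.0, -0.014, 0.0], [-0.0, -0.014, 0.0]],"grip":[0, 0, 0, 0]}
{"translation":[[-0.04, -0.0, 0.102], [-0.039, -0.0, 0.101], [-0.04, -0.0, 0.102], [-0.039, -0.0, 0.102]],"turn":[[-0.0, 0.0, 0.0], [-0.0, 0.0, 0.0], [-0.0, 0.0, 0.0], [-0.0, 0.0, 0.0]],"grip":[0, 0, 0, 0]}
```

```bash
python3 -m creep '{"translation":[[0.078,-0.005,0.106],[0.078,-0.005,0.106],[0.078,-0.005,0.106],[0,0,0]],"turn":[[0,0,0],[0,0,0],[0,0,0],[0,0,0]],"grip":[0,0,0,0]}'
python3 - <<'E'
from h import *
o=env.get_obs(); print(loc(o['tool_pos']),o['force'],o['qpos'].round(1))
c=cam('side'); uv,_=cv2.projectPoints(np.array([o['tool_pos']]),c['rvec'],c['tvec'],c['K'],None); u,v=uv.ravel().astype(int)
W=cloud(c);L=loc(W.reshape(-1,3));m=(abs(L[:,1])<33)&(L[:,0]>-50)&(L[:,0]<-25)&(L[:,2]>.225)&(L[:,2]<.27); print((L[m]*1000).round()[:12])
E
```

```text
time_s: 6.1
tool_pos: [0.581, -0.1947, 0.2215]
tool_rot: [-180.0, -55.3, 3.9]
force: [0.5, -0.1, -0.6]
grip_width: 0.0008
grasp_force: 0.0
[-0.04355173  0.00125588  0.22150259] [ 0.54765886 -0.11067011 -0.60741692] [ 39.3  -9.6  -5.4 132.5 -77.   31.7   7.9]
[]
```

No contact yet, and the tip is under the lip. Now I lift.

```bash
python3 -m creep '{"translation":[[0.077,0.003,-0.042],[0.077,0,-0.042],[0.077,0,-0.042],[0.077,0,-0.042],[0.077,0,-0.042]],"turn":[[0,0,0],[0,0,0],[0,0,0],[0,0,0],[0,0,0]],"grip":[0,0,0,0,0]}'
python3 -m creep '{"translation":[[0.017,0,0.003],[0.018,0,0.003],[0.018,0,0],[0.017,0,0],[0,0,0]],"turn":[[0,-0.014,0],[0,-0.014,0],[0,-0.014,0],[0,-0.014,0],[0,0,0]],"grip":[0,0,0,0,0]}'
cat > look.py <<'E'
from h import *
import sys
o=env.get_obs(); print(loc(o['tool_pos'])*1000,o['force'],o['tool_rot']); I=[]
for n in ['top','side']:
    c=cam(n); uv,_=cv2.projectPoints(wor([-.02,0,.22])[None],c['rvec'],c['tvec'],c['K'],None); u,v=uv.ravel().astype(int)
    I.append(cv2.resize(c['frame'][v-50:v+50,u-50:u+50,::-1],(400,400),interpolation=cv2.INTER_CUBIC))
    W=loc(cloud(c).reshape(-1,3))*1000; m=(abs(W[:,1])<33)&(abs(W[:,1])>21)&(W[:,0]>-60)&(W[:,0]<8)&(W[:,2]>225)&(W[:,2]<310)
    p=W[m]
    if len(p)>8: print(n,len(p),'guard frame line slope deg',np.degrees(np.arctan(-np.polyfit(p[:,0],p[:,2],1)[0])),p[:,0].min(),p[:,2].max())
    m=(abs(W[:,1])<12)&(W[:,0]>-20)&(W[:,0]<20)&(W[:,2]>212)&(W[:,2]<233); p=W[m]
    if len(p): print(n,'toggle pts',len(p),p.mean(0),p.min(0),p.max(0))
cv2.imwrite(sys.argv[1],np.hstack(I))
E
python3 look.py pics/p5.png
```

```text
time_s: 6.78
tool_pos: [0.5839, -0.1954, 0.2571]
tool_rot: [180.0, -55.3, 3.8]
force: [0.2, 0.4, -0.6]
grip_width: 0.0007
grasp_force: 0.2
time_s: 7.4
tool_pos: [0.5885, -0.1952, 0.2619]
tool_rot: [179.9, -45.3, 3.9]
force: [0.1, 0.0, -0.6]
grip_width: 0.0005
grasp_force: 0.2
[-3.60503505e+01  2.56013861e-01  2.61927534e+02] [ 0.12118718  0.03009588 -0.55497161] [179.87397895 -45.28837102   3.94220785]
top 109 guard frame line slope deg 40.66746187160999 -31.142700219233387 287.4967596322962
side toggle pts 6 [-13.72598065   3.10167496 229.5959462 ] [-15.91090454   1.42530123 225.94099377] [ -9.96757601   4.64385588 231.1090713 ]
```

View pics/p5.png

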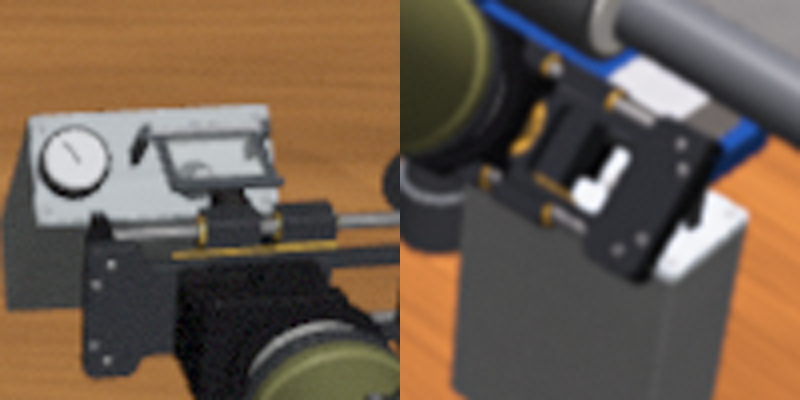

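The top crop shows the guard standing open at about 40°, its lip lying on the fingers at (230,188). The toggle is visible beneath it, still leaning toward the robot. Next I come down in front of the toggle.

```bash
python3 -m creep '{"translation":[[-0.04,0,0.102],[-0.04,0,0.102],[-0.04,0,0.102],[-0.04,0,0.102],[0,0,0]],"turn":[[0,0,0],[0,0,0],[0,0,0],[0,0,0],[0,0,0]],"grip":[0,0,0,0,0]}'
python3 - <<'E'
from h import *
o=env.get_obs(); print(loc(o['tool_pos'])*1000,o['force'])
plan(wor([.002,0,.228]),rot(45),8)
E
```

```text
time_s: 8.12
tool_pos: [0.6016, -0.1936, 0.227]
tool_rot: [-179.9, -45.1, 3.8]
force: [-1.0, 0.7, -0.3]
grip_width: 0.0009
grasp_force: 0.2
[-22.87159648   0.94433309 227.03441977] [-0.98137142  0.65055538 -0.31553091]
{"translation":[[0.028, 0.001, 0.026], [0.029, 0.002, 0.027], [0.028, 0.001, 0.026], [0.029, 0.002, 0.027], [0.028, 0.001, 0.026]],"turn":[[-0.0, -0.0, -0.0], [-0.0, -0.0, -0.0], [-0.0, -0.0, -0.0], [-0.0, -0.0, -0.0], [-0.0, -0.0, -0.0]],"grip":[0, 0, 0, 0, 0]}
{"translation":[[0.029, 0.002, 0.027], [0.028, 0.001, 0.026], [0.029, 0.001, 0.027]],"turn":[[-0.0, -0.0, -0.0], [-0.0, -0.001, -0.0], [-0.0, 0.0, -0.001]],"grip":[0, 0, 0]}
```

```bash
python3 -m creep '{"translation":[[0.028,0.001,0.026],[0.028,0.002,0.027],[0.028,0.001,0.026],[0.028,0.002,0.027],[0.028,0.001,0.026]],"turn":[[0,0,0],[0,0,0],[0,0,0],[0,0,0],[0,0,0]],"grip":[0,0,0,0,0]}'
python3 -m creep '{"translation":[[0.028,0,0.026],[0.028,0,0.026],[0,0,0]],"turn":[[0,0,0],[0,0,0],[0,0,0]],"grip":[0,0,0]}'
python3 look.py pics/p6.png
```

```text
time_s: 8.75
tool_pos: [0.6186, -0.1938, 0.2315]
tool_rot: [179.9, -45.4, 3.9]
force: [-2.3, 2.2, 6.8]
grip_width: 0.0006
grasp_force: 3.6
time_s: 9.12
tool_pos: [0.625, -0.1935, 0.2318]
tool_rot: [179.9, -45.4, 3.9]
force: [-1.6, 0.0, 5.1]
grip_width: 0.0001
grasp_force: 2.1
[  0.45908997  -0.49163974 231.84392207] [-1.59451432  0.04141538  5.14390179] [179.86111485 -45.41442032   3.90224558]
top 55 guard frame line slope deg 39.9607002038277 -59.71054703462065 307.5924389417326
side 56 guard frame line slope deg 38.78366766194524 -59.98340893752978 309.9564709395089
side toggle pts 15 [ -3.24031477  -5.51909448 221.23187923] [-13.97182459 -10.24096653 212.23917771] [  3.76106675   0.57839366 232.53807589]
```

View pics/p6.png

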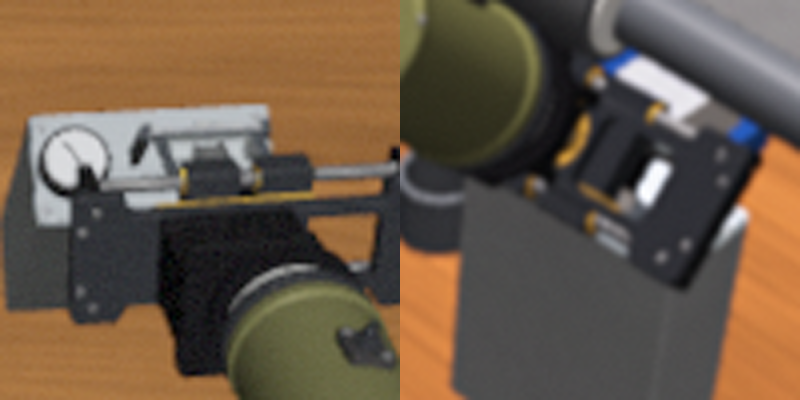

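The top crop shows the guard still held up, with the tip under it at (205,155). The pose and the force (about -1.6 x, +5 z) fit the tip face pushing the toggle's ball just past the middle, so it isn't fully over yet. I go on in small steps.

```bash
python3 -m creep '{"translation":[[0.018,0,0.018],[0.018,0,0.018],[0.012,0,0.02],[0,0,0]],"turn":[[0,0,0],[0,0,0],[0,0,0],[0,0,0]],"grip":[0,0,0,0]}'
python3 - <<'E'
from h import *
o=env.get_obs(); print(loc(o['tool_pos'])*1000,o['force'])
E
```

```text
time_s: 9.72
tool_pos: [0.6296, -0.1934, 0.2308]
tool_rot: [179.9, -45.3, 3.9]
force: [-9.1, 1.4, 10.3]
grip_width: 0.0006
grasp_force: 6.8
[  5.07897655  -0.72237999 230.79406848] [-9.0961176   1.39106811 10.31434548]
```

The force now runs exactly back along the tool axis at about 14 N, and the tip is where the fully-on stop should put it (within 0.2 mm). So the toggle is against its stop. I draw straight back.

```bash
python3 -m creep '{"translation":[[-0.03,0,-0.03],[-0.05,0,-0.05],[-0.06,0,-0.06],[-0.06,0,-0.06],[-0.06,0,-0.06]],"turn":[[0,0,0],[0,0,0],[0,0,0],[0,0,0],[0,0,0]],"grip":[0,0,0,0,0]}'
python3 -m creep '{"translation":[[-0.06,0,-0.06],[-0.06,0,-0.06],[-0.06,0,-0.06],[-0.06,0,-0.06],[-0.06,0,-0.06]],"turn":[[0,0,0],[0,0,0],[0,0,0],[0,0,0],[0,0,0]],"grip":[0,0,0,0,0]}'
python3 -m creep '{"translation":[[-0.09,0,-0.09],[-0.09,0,-0.09],[-0.09,0,-0.09],[-0.09,0,-0.09],[0,0,0]],"turn":[[0,0,0],[0,0,0],[0,0,0],[0,0,0],[0,0,0]],"grip":[0,0,0,0,0]}'
python3 look.py pics/p7.png
```

```text
time_s: 10.35
tool_pos: [0.5992, -0.1949, 0.2284]
tool_rot: [-180.0, -45.2, 3.8]
force: [-0.8, 0.9, -0.0]
grip_width: 0.0004
grasp_force: 0.2
time_s: 10.98
tool_pos: [0.5656, -0.1972, 0.2287]
tool_rot: [180.0, -45.2, 3.8]
force: [-0.9, -0.1, 0.5]
grip_width: 0.0004
grasp_force: 0.0
time_s: 11.6
tool_pos: [0.5246, -0.2002, 0.2285]
tool_rot: [180.0, -45.2, 3.8]
force: [0.5, -0.3, -0.2]
grip_width: 0.0002
grasp_force: 0.0
[-100.10961992   -0.37763317  228.4697329 ] [ 0.5027971  -0.25722142 -0.19508721] [179.98059498 -45.20791925   3.76139677]
top 195 guard frame line slope deg 2.755449021525822 -47.18601382154589 248.52313079192285
side 174 guard frame line slope deg 2.4989665341790084 -50.666621834158924 250.88437925048
```

View pics/p7.png

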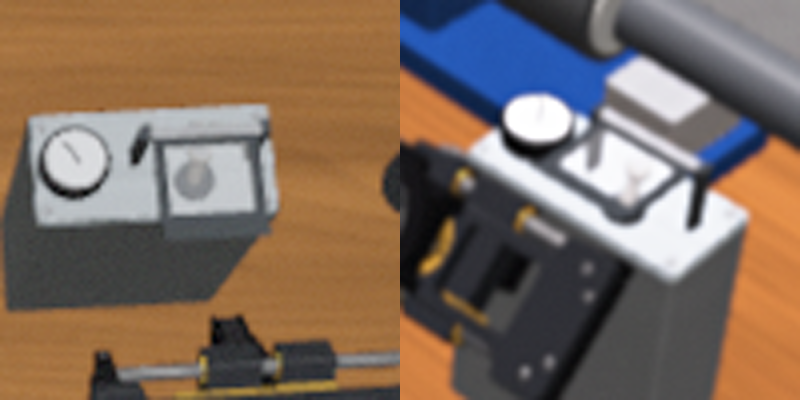

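The guard is shut and the gripper is clear. The toggle shows faintly through the pane: a light tip at (193,160) above the collar at (195,182) in the top crop. I check that against the projected on and off tip positions.

Run:
```python
from h import *
import pickle
d=pickle.load(open('d0.pkl','rb')); I=[]
for n in ['top','side']:
    c=cam(n); b=d[n]
    for f in (b,c):
        pts=[wor([s*.0089,0,.2244]) for s in (-1,0,1)]
        uv,_=cv2.projectPoints(np.array(pts),f['rvec'],f['tvec'],f['K'],None); uv=uv[:,0]
        u,v=uv[1].astype(int); im=cv2.resize(f['frame'][v-16:v+16,u-16:u+16,::-1],(400,400),interpolation=cv2.INTER_CUBIC)
        for q,col in ((uv[0],(0,0,255)),(uv[2],(0,255,0))):
            cv2.circle(im,tuple(((q-[u-16,v-16]+.5)*12.5).astype(int).tolist()),5,col,2)
        I.append(im)
cv2.imwrite('pics/p8.png',cv2.resize(np.vstack([np.hstack(I[:2]),np.hstack(I[2:])]),(600,600)))
```

```text
(no output)
```

View pics/p8.png

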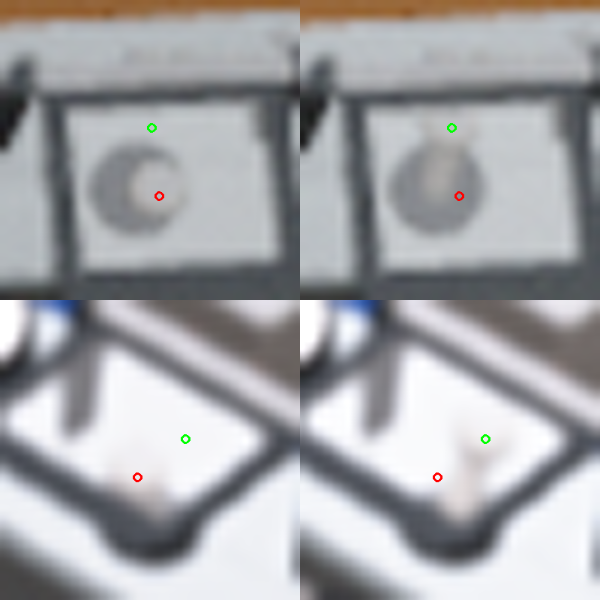

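In both views the tip (right column) has moved from the red off mark to the green on mark. The toggle is on, the guard is shut and the arm is clear, so I hand in.

```bash
python3 -c "
from cell import env
print(env.sign_off())"
```

```text
the job is handed in; nothing more can be done
None
```

The pipe cutter is switched on: I lifted its guard with the outside of the shut fingers and pushed the toggle fully over, and the guard is shut again. The fan's switch and the loose things were left untouched, though I did not compare the bench before and after; I handed the job in at about 12 s with the arm clear.

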